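# Clear the delivered sample stacks

### The arm

A 7-joint arm with a two-finger parallel gripper is mounted at the origin on the work surface. World frame = base frame: x ahead of the robot, y to its left, z up, the work surface at z = 0. Lengths are in mm, angles in rad, forces in N, time in s.
With the tool pointing down it reaches from about 400 to 875 mm from the base axis. Payload 4.4 kg.
Tool frame: the origin (TCP) lies at the very end of the fingers, on their centre line; the grasp point (between the pads) lies 19 mm behind it (ctrl.grip_point_offset is the distance from the TCP to the grasp point, in mm); z points along the fingers, y is the line along which they close (so a half turn about z gives the same grasp; the last joint's range is limited). The gripper opens to 85 mm and grips with 20 to 120 N. Pads are 22 mm wide; open, the fingers measure 114 mm over their backs; the gripper's body (76 mm by 85 mm) begins 54 mm behind the grasp point. The pads swing forward as they close: fully open they stand 13 mm farther back than shut.
Start: joints at [1.172, 0.628, 0.038, 1.517, -0.027, 0.996, -0.02], TCP at [212.377, -614.34, 231.313] pointing down, gripper open.
Joint ranges: [-3.06, 3.06], [-0.37, 2.12], [-1.25, 1.32], [0.18, 2.47], [-1.1, 4.24], [0.23, 1.98], [-2.94, 2.94]. Speed limits (rad/s): [2.57, 2.57, 3.14, 3.14, 3.14, 3.14, 3.14].

### API

Orientations are given as [roll, pitch, yaw] about the fixed x, y, z axes, in that order (R = Rz(yaw) Ry(pitch) Rx(roll)).
In Python, from cell import ctrl gives the robot as it stands.
- The arm moves only by the tool jog_arm, never from a script. Its argument "increments" is one flat list of numbers, 7 for each row, row after row: the finger opening in cm, from 0 to 8.54, then the shift along the tool's x, y, z in cm, then the turn, a rotation vector about the tool's x, y, z in degrees. In form: [fingers, x, y, z, rx, ry, rz, fingers, x, y, z, rx, ry, rz, ...]. A call has 1 to 20 rows; each row is the pose to reach, as a shift and turn from the pose commanded when the call began, along the tool's axes at that moment; what a row does not reach only later rows make up. A row lasts 1/10 s, in which the tool goes at most 50 mm and 8.59 degrees, less where a joint would pass 70% of its speed; a pose out of reach is approached as far as the arm can. A call with a gripper value outside its range is refused whole. The fingers move at their own pace and stop on an object; the grip force is fixed at half the most. Time passes only in rows, so rows that repeat a pose let the fingers close. It gives the time, the measured TCP pose, the force, the opening and the grip force at its end, in the units of the state.
- ctrl.read_state(): the state, without advancing time (a new reading comes with each control period).
- ctrl.get_image(name): name is "scene" or "top" or "wrist"; returns the picture (384x512x3 uint8, red, green, blue); there is no depth.
- ctrl.camera_params(name): a dict with "fx", "fy", "cx", "cy" (pixels), "extrinsics" (4x4, takes a point from world to camera coordinates). Camera axes: x right, y down, z forward; pixel columns grow to the right and rows downward; lengths in mm; the calibration is good to about 2 mm. A picture is of the moment at which its call begins: read the wrist's pose just before it. camera_params takes no time and is no camera call; for the wrist camera it gives the pose at the moment of the call.
- ctrl.finish_job(): hands the job in; it is judged then, once.
The state is a dict: "clock": time; "qpos": joint angles; "qd": joint speeds; "tau": joint torques, N m; "eef_pos": TCP position; "tool_rot": TCP orientation; "force": force on the tool from outside, world axes, zero at the start; "torque": the same for the moment, N m; "width": finger opening in mm; "gripper_force": force on a finger pad.
Only numpy, scipy, OpenCV 4.12 (cv2) and the standard library are available. Lean on these libraries where they do the work, as an engineer would, in place of code of your own. Each camera call takes 0.05 s, during which the arm holds its last target. There are 200 camera calls.

### The job

Two sample cartons have been delivered to the lab bench, each with a jar stacked on top. Stand the black-lidded amber jar gently upright in the middle of the balance pan, push the red-lidded jar down through the sprung flap of the discard bin so that it drops inside, and set each carton, right side up, squarely in the middle of the mat of its own label colour. Leave the reagent bottle and the glass beaker where they are.

Things in the scene. Friction and masses are not known exactly. Their poses are not given: they have to be found in the camera images.
- jar_red_center (a point): White plastic jar with a red lid; upright cylinder 50 mm in diameter and 65 mm high including the lid (lid the same diameter), about 220 g. This point is its centre, half-way up. At the start it stands on one of the two cartons, either one.
- jar_black_center (a point): Amber glass jar with a black lid; upright cylinder 50 mm in diameter and 65 mm high including the lid (lid the same diameter), about 220 g. This point is its centre, half-way up. At the start it stands on one of the two cartons, either one.
- carton_blue_center (a point): White sample carton, 60 mm (its x) by 110 mm (its y) by 45 mm high, about 250 g, with a blue label band across the top at both short ends. This point is its centre, half-way up; z is up. At the start it stands on the bench with one jar standing on it.
- carton_green_center (a point): White sample carton, 60 mm (its x) by 110 mm (its y) by 45 mm high, about 250 g, with a green label band across the top at both short ends. This point is its centre, half-way up; z is up. At the start it stands on the bench with one jar standing on it.
- mat_blue: Flat blue mat fixed to the bench, 80 mm (its x) by 126 mm (its y), 3 mm thick, paler in the middle. Origin at the centre of its underside, at bench height.
- mat_green: Flat green mat fixed to the bench, 80 mm (its x) by 126 mm (its y), 3 mm thick, paler in the middle. Origin at the centre of its underside, at bench height.
- pan (a point): White laboratory balance, fixed. This point is the centre of the top of its round steel pan (110 mm in diameter, a faint 60 mm ring round the middle), 72 mm above the bench, z up. The pan does not move. The body below is 150 mm wide (y), reaches 125 mm to -x and 75 mm to +x of this point, and its top is at most 60 mm above the bench.
- bin_mouth (a point): Grey discard bin, fixed, 130 (x) by 150 (y) by 180 mm high. This point is the centre of its mouth, level with the top edge, z up. The mouth, 80 (x) by 140 mm (y) between two yellow strips, is shut by a red flap 2 mm down, hinged along its +x edge, that swings down inside. A light spring shuts it: a jar lowered on it opens it (under 2 N) and, once released, slides in by its own weight.
- reagent: Bystander: amber reagent bottle with black cap, 64 mm in diameter, 120 mm high, loose, to be left alone. Origin at the centre of its underside.
- beaker: Bystander: glass beaker, 68 mm in diameter, 85 mm high, loose, to be left alone. Origin at the centre of its underside.
Things that resemble listed ones, but are neither listed nor needed, are in the scene too. There is more than one size of the part that bears bin_mouth; the job needs the larger.

How it is judged (in metres and radians):
At the end, for the whole second after the job is handed in: Black-lidded jar upright on the pan within 15 mm of its centre; red-lidded jar inside the bin, its centre 80 mm or more below the mouth; each carton upright on the mat of its own colour, within 13 mm of its centre and 0.2 rad of square; all at rest (horizontal distance between jar_black_center and pan below 0.015 m and z of jar_black_center in the frame of pan between 0.028 and 0.037 m and angle between jar_black_center's own z axis and vertical below 0.15 rad and x of jar_red_center in the frame of bin_mouth between -0.065 and 0.065 m and y of jar_red_center in the frame of bin_mouth between -0.075 and 0.075 m and z of jar_red_center in the frame of bin_mouth below -0.08 m and horizontal distance between carton_blue_center and mat_blue below 0.013 m and angle between the y axis of carton_blue_center and the y axis of mat_blue, either way round below 0.2 rad and angle between each of carton_blue_center, carton_green_center's own z axis and vertical below 0.1 rad and height (world z) of carton_blue_center between 0.021 and 0.03 m and horizontal distance between carton_green_center and mat_green below 0.013 m and angle between the y axis of carton_green_center and the y axis of mat_green, either way round below 0.2 rad and height (world z) of carton_green_center between 0.021 and 0.03 m and linear speed of each of jar_black, jar_red, carton_blue, carton_green below 0.02 m/s and angular speed of each of jar_black, jar_red, carton_blue, carton_green below 0.2 rad/s); the robot touches nothing.
It fails at once if the reagent bottle is moved by more than 15 mm (distance of reagent from where it was at the start of the episode above 0.015 m).
It fails at once if the beaker is moved by more than 15 mm (distance of beaker from where it was at the start of the episode above 0.015 m).
It fails at once if the black-lidded jar is tipped by more than about 60 degrees (angle between jar_black_center's own z axis and vertical above 1.05 rad).
It fails at once if the black-lidded jar strikes the balance hard (over 80 N) (contact force between jar_black and balance above 80 N).
It also fails if it takes over 115 s, if anything falls off the work surface, if the arm or the gripper's body presses on something with over 40 N, if the wrist force passes 120 N, or if a joint passes its speed limit or range.

## Working session

There is one attempt and no reset: what is moved stays moved. The work goes in short steps, Python scripts to look and compute and a tool call to move; the robot and the scene stay as the last step left them, time stands still between calls to the robot, and variables do not carry over. Pictures are saved under pics/ and viewed, at most 14 in all, crops included, and the job is handed in when it is done.

Besides the shell and the picture viewer there is one more tool, called after "Request:" by a JSON object that holds its "name" and its "arguments". jog_arm: Moves the arm, as the interface text tells. Its arguments: {"type":"object","properties":{"increments":{"type":"array","items":{"type":"number"}}},"required":["increments"]}

```bash
mkdir -p pics; ls
python3 - <<'E'
from cell import ctrl
import cv2,numpy as np
for n in("scene","top"):
    p=ctrl.camera_params(n);print(n,p)
    cv2.imwrite(f"pics/{n}0.png",ctrl.get_image(n)[:,:,::-1])
s=ctrl.read_state();print(s)
E
```

```text
pics
scene {'fx': 360.08944755373017, 'fy': 360.08944755373017, 'cx': 256.84610521543675, 'cy': 191.8365501841368, 'extrinsics': array([[-8.36820312e-01,  5.47367518e-01, -1.09802276e-02,
         4.06512617e+02],
       [ 3.46688877e-01,  5.14285479e-01, -7.84421614e-01,
        -8.13957341e+01],
       [-4.23719941e-01, -6.60226663e-01, -6.20130765e-01,
         1.47766086e+03],
       [ 0.00000000e+00,  0.00000000e+00,  0.00000000e+00,
         1.00000000e+00]])}
top {'fx': 398.53068514227306, 'fy': 398.53068514227306, 'cx': 257.62590378581984, 'cy': 193.28085555314607, 'extrinsics': array([[ 1.52718083e-02, -9.99776021e-01,  1.46519837e-02,
         9.24387667e+00],
       [-9.82114863e-01, -1.77490762e-02, -1.87444302e-01,
         5.01753502e+02],
       [ 1.87662377e-01, -1.15273175e-02, -9.82165950e-01,
         1.28044009e+03],
       [ 0.00000000e+00,  0.00000000e+00,  0.00000000e+00,
         1.00000000e+00]])}
{'clock': 0.1, 'qpos': array([ 1.17220142,  0.62926915,  0.03841667,  1.51824925, -0.02699635,
        0.996313  , -0.01997085]), 'qd': array([-0.00025822, -0.00085304,  0.00108641, -0.00117855,  0.00055616,
        0.00071909,  0.00102272]), 'tau': array([ 3.70988317e-03, -5.64538229e+01,  1.23028859e+00, -1.93976158e+01,
        1.11961717e-02,  5.37589513e-03, -5.45375926e-06]), 'eef_pos': array([ 212.20773389, -613.79535807,  230.47647734]), 'tool_rot': array([-3.13987089e+00,  4.42619309e-06,  3.32849188e-01]), 'force': array([ 1.59203618, -0.05027009,  0.24017667]), 'torque': array([ 0.01009196,  0.0011668 , -0.02063245]), 'gripper_force': 0.0, 'width': 85.25259947735017}
```

View pics/scene0.png

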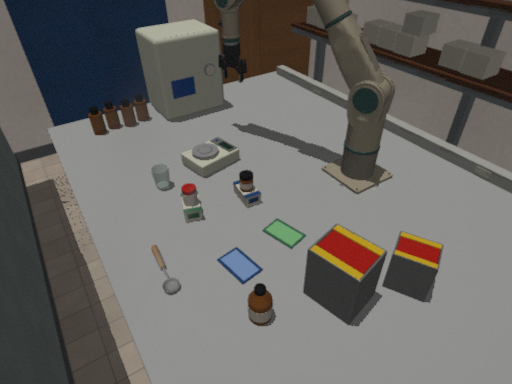

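View pics/top0.png

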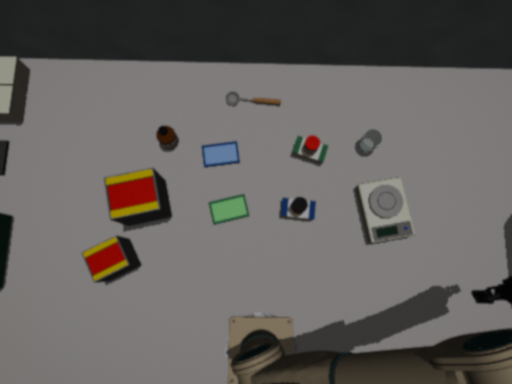

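The top view shows the red jar (312,144) on the green carton and the black jar (299,206) on the blue one. The mats are at (220,154) blue and (229,209) green, the pan at (386,201), the large bin at (134,194), the reagent bottle at (166,137) and the beaker at (369,143). Next I measure these.

```bash
cat > h.py <<'E'
from cell import ctrl
import cv2,numpy as np
def snap(n,save=None):
    p=ctrl.camera_params(n);im=ctrl.get_image(n)
    if save: cv2.imwrite(f"pics/{save}.png",im[:,:,::-1])
    return p,im
def ray(p,uv,z):
    E=p["extrinsics"];R=E[:3,:3];t=E[:3,3];c=-R.T@t
    uv=np.atleast_2d(np.array(uv,float))
    d=np.c_[(uv[:,0]-p["cx"])/p["fx"],(uv[:,1]-p["cy"])/p["fy"],np.ones(len(uv))]@R
    return (c+d*((z-c[2])/d[:,2])[:,None])[:,:2]
def proj(p,P):
    q=p["extrinsics"][:3,:3]@np.array(P,float)+p["extrinsics"][:3,3]
    return np.array([p["cx"]+p["fx"]*q[0]/q[2],p["cy"]+p["fy"]*q[1]/q[2]])
def mask(im,lo,hi,box=None):
    m=cv2.inRange(cv2.cvtColor(im,cv2.COLOR_RGB2HSV),np.array(lo),np.array(hi))
    if box is not None:
        k=np.zeros_like(m);x0,y0,x1,y1=[int(v) for v in box];k[y0:y1,x0:x1]=255;m&=k
    return m
def rect(p,m,z):
    """min-area rect of mask's pixels cast to height z: centre, sizes, angle (deg) of long side"""
    ys,xs=np.nonzero(m)
    P=ray(p,np.c_[xs,ys],z).astype(np.float32)
    (c,s,a)=cv2.minAreaRect(P)
    if s[0]<s[1]: s=(s[1],s[0]);a+=90
    return np.round(c,1),np.round(s,1),round((a+90)%180-90,1),len(xs)
E
python3 - <<'E'
from h import *
p,im=snap("top")
B=([100,80,40],[130,255,255]);G=([45,60,40],[90,255,255])
print("matB",rect(p,mask(im,*B,(195,135,245,172)),3))
print("matG",rect(p,mask(im,*G,(200,190,255,228)),3))
print("cartB",rect(p,mask(im,*B,(275,190,322,226)),45))
print("cartG",rect(p,mask(im,*G,(285,128,335,168)),45))
for n,box,z in(("lid",(295,130,325,160),110),("bin",(105,165,165,222),180)):
    m=mask(im,[0,150,60],[8,255,255],box)|mask(im,[172,150,60],[180,255,255],box)
    print(n,rect(p,m,z))
    if n=="bin":
        print("strips",rect(p,mask(im,[18,150,80],[35,255,255],box),180))
m=mask(im,[0,0,0],[180,255,50],(285,192,312,218));print("black lid",rect(p,m,110), cv2.connectedComponentsWithStats(m)[2:])
# pan circle
g=cv2.GaussianBlur(cv2.cvtColor(im,cv2.COLOR_RGB2GRAY),(3,3),1)[180:225,360:415]
c=cv2.HoughCircles(cv2.resize(g,None,fx=4,fy=4,interpolation=cv2.INTER_CUBIC),cv2.HOUGH_GRADIENT,1,500,param1=80,param2=15,minRadius=50,maxRadius=85)
if c is not None:
    u=c[0,0,:2]/4+[360,180];print("pan",u,c[0,0,2]/4,ray(p,u,72))
print("reagent cap",ray(p,(166,131),120),"beaker",ray(p,(366,146),0))
cr=np.hstack([cv2.resize(im[120:225,270:420],None,fx=5,fy=5)])
cv2.imwrite("pics/crop1.png",cr[:,:,::-1])
E
```

```text
matB (array([649.1, 150.3]), array([123. ,  77.7]), -81.4, 751)
matG (array([454.7, 115.5]), array([122.9,  77.5]), -75.5, 810)
cartB (array([ 453.6, -116.4]), array([111.6,  61.3]), 84.6, 206)
cartG (array([ 660.2, -158.2]), array([107.9,  62. ]), 71.9, 164)
lid (array([ 660.3, -156.5]), array([47.3, 43.7]), -26.6, 168)
bin (array([471.2, 395.1]), array([137.7,  72.5]), -77.0, 1112)
strips (array([470., 395.]), array([140. , 124.8]), -77.1, 715)
black lid (array([ 442.2, -101.2]), array([83.8, 40.1]), -44.2, 194) (array([[     0,      0,    512,    384, 196414],
       [   291,    198,     16,     16,    193],
       [   285,    217,      1,      1,      1]], dtype=int32), array([[255.45750303, 191.48616188],
       [298.59585492, 205.4507772 ],
       [285.        , 217.        ]]))
reagent cap [[687.17650032 317.66223677]] beaker [[ 688.26913848 -364.78918976]]
```

View pics/crop1.png

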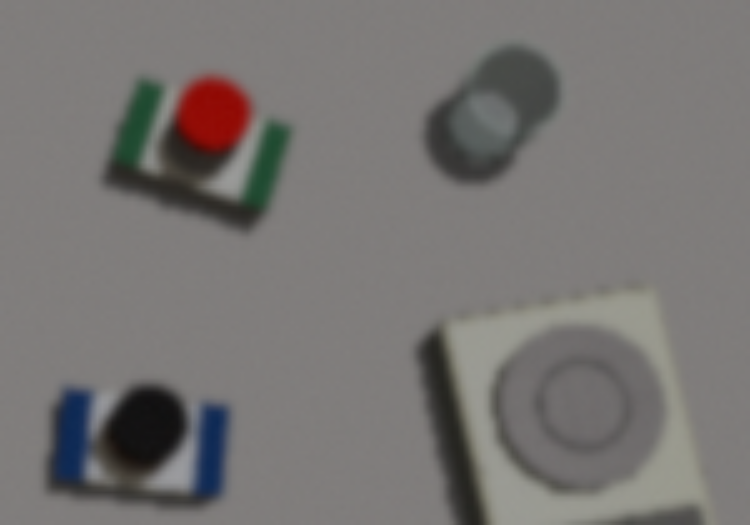

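The crop shows the pan ring centred near top-view pixel (386.7,200.7) and the black lid near (299.2,205). The red jar sits in the middle of the green carton. I'll compute the first move from these.

```bash
cat >> h.py <<'E'
from scipy.spatial.transform import Rotation as Rn
def go(x,y,z,yaw,s=None):
    """tool-frame shift (cm) and turn (deg) from measured pose to a vertical-tool target"""
    s=s or ctrl.read_state()
    R=Rn.from_euler("xyz",s["tool_rot"]);T=Rn.from_euler("xyz",[180,0,yaw],degrees=True)
    d=R.inv().apply(np.array([x,y,z])-s["eef_pos"])/10
    print("go",np.round(d,2),np.round((R.inv()*T).as_rotvec(degrees=True),1),
      "at",np.round(s["eef_pos"],1),np.round(np.degrees(s["tool_rot"]),1),"w",round(s["width"],1),"f",np.round(s["force"],1),"t",s["clock"])
E
python3 - <<'E'
from h import *
p=ctrl.camera_params("top")
print("black",ray(p,(299.2,205),110),"pan",ray(p,(386.7,200.7),72))
go(451,-110,250,79)
w=ctrl.camera_params("wrist");s=ctrl.read_state()
print(w["fx"],Rn.from_euler("xyz",s["tool_rot"]).inv().apply(-w["extrinsics"][:3,:3].T@w["extrinsics"][:3,3]-s["eef_pos"]))
print(w["extrinsics"][:3,:3]@Rn.from_euler("xyz",s["tool_rot"]).as_matrix())
E
```

```text
black [[ 454.25395282 -113.56501456]] pan [[ 479.74154628 -404.93473743]]
go [ 39.03 -39.82  -1.88] [ -0.1  -0.  -59.9] at [ 212.3 -613.9  230.6] [-179.9    0.    19.1] w 85.4 f [ 0.  -0.6  0.4] t 0.15
269.3366588480006 [  76.41977393   -0.76105879 -142.12808527]
[[ 1.92482069e-04  9.99999384e-01 -1.09272954e-03]
 [-9.53850402e-01 -1.44528202e-04 -3.00282183e-01]
 [-3.00282156e-01  1.10009945e-03  9.53849787e-01]]
```

Request:
{"name": "jog_arm", "arguments": {"increments": [8.54,20,-20,-1.9,0,0,-30,8.54,39,-39.8,-1.9,0,0,-60,8.54,39,-39.8,-1.9,0,0,-60,8.54,39,-39.8,-1.9,0,0,-60,8.54,39,-39.8,-1.9,0,0,-60,8.54,39,-39.8,-1.9,0,0,-60,8.54,39,-39.8,-1.9,0,0,-60,8.54,39,-39.8,-1.9,0,0,-60,8.54,39,-39.8,-1.9,0,0,-60,8.54,39,-39.8,-1.9,0,0,-60,8.54,39,-39.8,-1.9,0,0,-60,8.54,39,-39.8,-1.9,0,0,-60,8.54,39,-39.8,-1.9,0,0,-60,8.54,39,-39.8,-1.9,0,0,-60,8.54,39,-39.8,-1.9,0,0,-60,8.54,39,-39.8,-1.9,0,0,-60,8.54,39,-39.8,-1.9,0,0,-60,8.54,39,-39.8,-1.9,0,0,-60]}}

```text
clock: 1.95
eef_pos: [450.7, -111.4, 250.3]
tool_rot: [-3.142, 0.0, 1.379]
force: [0.2, -0.3, -0.0]
width: 85.3
gripper_force: 0.0
```

Run:
```python
from h import *
p,im=snap("wrist","w1")
go(454.3,-113.6,72,80)
for n,P in(("lid",(454.3,-113.6,110)),("matG",(454.7,115.5,3)),("cartB",(453.6,-116.4,45))): print(n,proj(p,P))
B=([100,80,40],[130,255,255])
print("cartB",rect(p,mask(im,*B),45))
m=mask(im,[0,0,0],[180,255,45]);n,l,st,c=cv2.connectedComponentsWithStats(m);print([(list(s),list(cc.round(1))) for s,cc in zip(st,c) if s[4]>200])
```

```text
go [-0.16  0.39 17.83] [-0.  0. -1.] at [ 450.8 -111.3  250.3] [-180.    0.   79.] w 85.2 f [0.4 0.8 0.6] t 2.0
lid [259.16172653 182.183028  ]
matG [223.12343385 -19.87238278]
cartB [258.33346866 171.07951285]
cartB (array([ 454.9, -116.1]), array([112.8,  60.9]), 84.3, 1232)
[([np.int32(0), np.int32(0), np.int32(512), np.int32(384), np.int32(156896)], [np.float64(255.7), np.float64(156.5)]), ([np.int32(0), np.int32(131), np.int32(23), np.int32(50), np.int32(203)], [np.float64(9.4), np.float64(155.8)]), ([np.int32(240), np.int32(158), np.int32(44), np.int32(45), np.int32(1536)], [np.float64(261.3), np.float64(179.9)]), ([np.int32(0), np.int32(240), np.int32(512), np.int32(144), np.int32(37912)], [np.float64(255.6), np.float64(336.9)])]
```

View pics/w1.png

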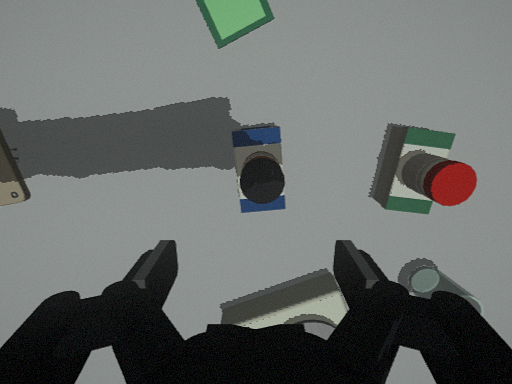

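The black lid appears at wrist pixel (262,180), about 5 mm to tool +y of the TCP axis. I'll descend and grip it.

Request:
{"name": "jog_arm", "arguments": {"increments": [8.54,0,0.6,4,0,0,0,8.54,0,0.6,8,0,0,0,8.54,0,0.6,12,0,0,0,8.54,0,0.6,15,0,0,0,8.54,0,0.6,17,0,0,0,8.54,0,0.6,18.5,0,0,0,8.54,0,0.6,18.5,0,0,0,8.54,0,0.6,18.5,0,0,0,3.5,0,0.6,18.5,0,0,0,3.5,0,0.6,18.5,0,0,0,3.5,0,0.6,18.5,0,0,0,3.5,0,0.6,18.5,0,0,0,3.5,0,0.6,18.5,0,0,0,3.5,0,0.6,18.5,0,0,0,3.5,0,0.6,18.5,0,0,0,3.5,0,0.6,18.5,0,0,0]}}

```text
clock: 3.6
eef_pos: [457.8, -112.2, 66.4]
tool_rot: [3.139, 0.0, 1.38]
force: [0.9, -0.6, 5.6]
width: 48.0
gripper_force: 60.9
```

Request:
{"name": "jog_arm", "arguments": {"increments": [3.5,0,0,-2,0,0,0,3.5,0,0,-6,0,0,0,3.5,0,0,-10,0,0,0,3.5,0,0,-13,0,0,0,3.5,0,0,-13,0,0,0,3.5,0,0,-13,0,0,0]}}

```text
clock: 4.2
eef_pos: [456.6, -112.2, 195.7]
tool_rot: [3.141, 0.0, 1.379]
force: [0.0, -0.1, -2.7]
width: 47.7
gripper_force: 62.7
```

Run:
```python
from h import *
go(479.7,-405,200,53)
```

```text
go [-28.31   7.83  -0.42] [ 0.1  0.  26. ] at [ 456.6 -112.2  195.7] [179.9   0.   79. ] w 47.7 f [ 0.  -0.1 -2.7] t 4.2
```

Request:
{"name": "jog_arm", "arguments": {"increments": [3.5,-4,1.1,-0.4,0,0,4,3.5,-8,2.2,-0.4,0,0,8,3.5,-12,3.3,-0.4,0,0,12,3.5,-16,4.4,-0.4,0,0,16,3.5,-20,5.5,-0.4,0,0,20,3.5,-24,6.6,-0.4,0,0,24,3.5,-26.5,7.3,-0.4,0,0,26,3.5,-28.3,7.8,-0.4,0,0,26,3.5,-28.3,7.8,-0.4,0,0,26,3.5,-28.3,7.8,-0.4,0,0,26,3.5,-28.3,7.8,-0.4,0,0,26]}}

```text
clock: 5.3
eef_pos: [479.6, -402.4, 198.2]
tool_rot: [-3.139, -0.001, 0.928]
force: [0.3, -0.4, -2.2]
width: 48.0
gripper_force: 62.6
```

Run:
```python
from h import *
go(479.7,-405,94,53)
p,im=snap("wrist")
ps,ims=snap("scene")
u,v=proj(ps,(479.7,-405,72)).astype(int);print(u,v)
c=cv2.resize(ims[v-60:v+50,u-60:u+60],(400,367));
cv2.imwrite("pics/w2.png",np.hstack([cv2.resize(im,(400,300)),c[:300]])[:,:,::-1])
print(proj(p,(479.7,-405,72)))
```

```text
go [-0.22  0.2  10.42] [-0.2 -0.1  0.2] at [ 479.6 -402.4  198.2] [-1.798e+02 -1.000e-01  5.320e+01] w 48.0 f [ 0.3 -0.4 -2.2] t 5.3
204 148
[257.5664759  186.30476413]
```

View pics/w2.png

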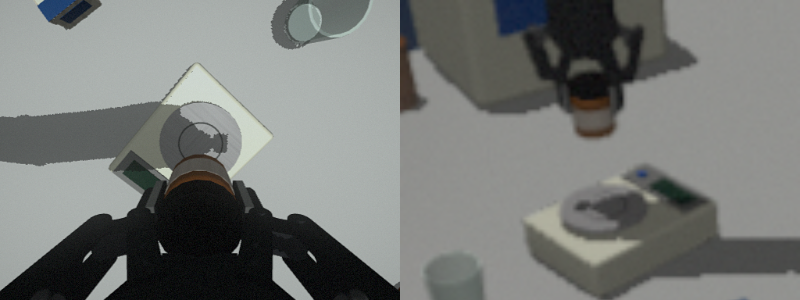

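The wrist view shows the pan ring centre at about (257,182), so the jar is already over it within 3 mm. I'll lower it gently.

Request:
{"name": "jog_arm", "arguments": {"increments": [3.5,0.1,0,3,0,0,0,3.5,0.1,0,6,0,0,0,3.5,0.1,0,8.5,0,0,0,3.5,0.1,0,9.5,0,0,0,3.5,0.1,0,10,0,0,0,3.5,0.1,0,10.1,0,0,0,3.5,0.1,0,10.2,0,0,0,3.5,0.1,0,10.3,0,0,0,3.5,0.1,0,10.4,0,0,0,3.5,0.1,0,10.4,0,0,0,3.5,0.1,0,10.4,0,0,0]}}

```text
clock: 6.5
eef_pos: [480.4, -403.9, 95.5]
tool_rot: [3.141, -0.0, 0.926]
force: [0.1, 0.0, -2.7]
width: 48.0
gripper_force: 62.6
```

Request:
{"name": "jog_arm", "arguments": {"increments": [3.5,0.1,-0.1,0.1,0,0,0,3.5,0.1,-0.1,0.15,0,0,0,3.5,0.1,-0.1,0.2,0,0,0,3.5,0.1,-0.1,0.25,0,0,0,3.5,0.1,-0.1,0.25,0,0,0]}}

```text
clock: 7.0
eef_pos: [480.2, -402.2, 93.4]
tool_rot: [-3.141, -0.0, 0.926]
force: [-2.2, 1.6, 5.0]
width: 47.6
gripper_force: 63.2
```

Contact (force +5 N, TCP at the expected 93.4 mm). I'll release and rise.

Request:
{"name": "jog_arm", "arguments": {"increments": [8.54,0,0,0,0,0,0,8.54,0,0,0,0,0,0,8.54,0,0,0,0,0,0,8.54,0,0,0,0,0,0,8.54,0,0,0,0,0,0,8.54,0,0,-2,0,0,0,8.54,0,0,-6,0,0,0,8.54,0,0,-10,0,0,0,8.54,0,0,-14,0,0,0,8.54,0,0,-15,0,0,0,8.54,0,0,-15,0,0,0]}}

```text
clock: 8.1
eef_pos: [481.1, -403.1, 244.9]
tool_rot: [3.137, 0.0, 0.926]
force: [-0.1, 0.7, 0.2]
width: 85.3
gripper_force: 0.0
```

Run:
```python
from h import *
go(662,-157,250,76)
p,im=snap("wrist","w3")
print(proj(p,(481.8,-402.2,72)),proj(p,(481.8,-402.2,137)))
g=cv2.GaussianBlur(cv2.cvtColor(im,cv2.COLOR_RGB2GRAY),(3,3),1)
m=mask(im,[0,0,0],[180,255,45],(200,120,310,245));n,l,st,c=cv2.connectedComponentsWithStats(m)
for s,cc in zip(st[1:],c[1:]):
    if s[4]>200: print(s,cc,ray(p,cc,137))
pt,it=snap("top");cv2.imwrite("pics/c3.png",np.hstack([im,cv2.resize(it[170:250,350:430],(280,280))[:,:] if 0 else np.pad(cv2.resize(it[170:250,350:430],(280,280)),((0,104),(0,0),(0,0)))])[:,:,::-1])
```

```text
go [30.54 -0.33 -0.51] [  0.2   0.1 -22.9] at [ 481.1 -403.1  244.9] [179.7   0.   53.1] w 85.3 f [-0.1  0.7  0.2] t 8.1
[254.90680352 172.61268295] [255.1905946  188.32383059]
[ 228  153   50   62 2022] [252.73194857 188.35361029] [[ 479.87730513 -400.78841263]]
[200 209  22  30 218] [207.52293578 223.80275229] [[ 420.80252707 -403.15367367]]
```

View pics/c3.png

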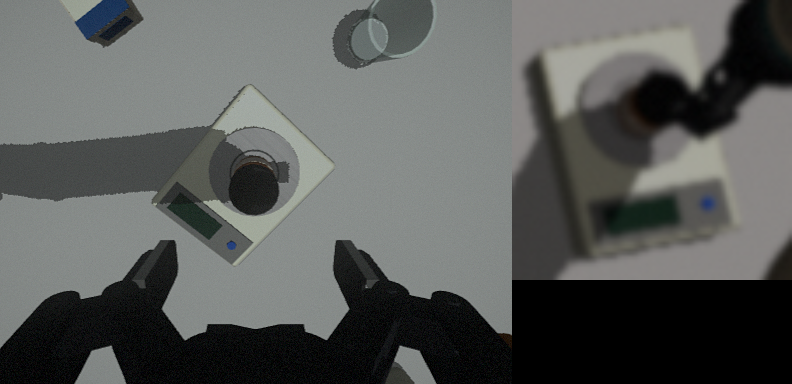

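The jar stands upright on the pan: lid at (253,190) against an expected (255,188), so a few millimetres off at most. On to the red jar.

Request:
{"name": "jog_arm", "arguments": {"increments": [8.54,5,0,-0.5,0,0,-5,8.54,10,0,-0.5,0,0,-10,8.54,15,-0.1,-0.5,0,0,-15,8.54,20,-0.2,-0.5,0,0,-20,8.54,25,-0.3,-0.5,0,0,-23,8.54,30.5,-0.3,-0.5,0,0,-23,8.54,30.5,-0.3,-0.5,0,0,-23,8.54,30.5,-0.3,-0.5,0,0,-23,8.54,30.5,-0.3,-0.5,0,0,-23,8.54,30.5,-0.3,-0.5,0,0,-23]}}

```text
clock: 9.2
eef_pos: [659.7, -159.3, 246.9]
tool_rot: [-3.14, 0.002, 1.325]
force: [-1.1, 0.4, 0.4]
width: 85.2
gripper_force: 0.0
```

Run:
```python
from h import *
p,im=snap("wrist","w4")
m=mask(im,[0,130,40],[8,255,255])|mask(im,[172,130,40],[180,255,255])
n,l,st,c=cv2.connectedComponentsWithStats(m)
for s,cc in zip(st[1:],c[1:]):
    if s[4]>200: print(s,cc,ray(p,cc,110)); x,y=ray(p,cc,110)[0]; go(x,y,76,76)
G=([45,60,40],[90,255,255]);print("cartG",rect(p,mask(im,*G,(150,100,350,280)),45))
```

```text
[ 236  154   45   47 1605] [257.6635514 177.5470405] [[ 662.67932172 -155.48556223]]
go [ 0.45  0.2  17.13] [-0.1  0.1 -0.1] at [ 659.9 -159.1  247.3] [-1.799e+02  1.000e-01  7.590e+01] w 85.7 f [-0.6  0.7  0.2] t 9.25
cartG (array([ 661.8, -158.4]), array([112.3,  60.3]), 72.0, 1238)
```

Request:
{"name": "jog_arm", "arguments": {"increments": [8.54,0.3,0.2,4,0,0,0,8.54,0.4,0.2,8,0,0,0,8.54,0.4,0.2,12,0,0,0,8.54,0.4,0.2,15,0,0,0,8.54,0.4,0.2,17,0,0,0,8.54,0.4,0.2,17.1,0,0,0,8.54,0.4,0.2,17.1,0,0,0,3.5,0.4,0.2,17.1,0,0,0,3.5,0.4,0.2,17.1,0,0,0,3.5,0.4,0.2,17.1,0,0,0,3.5,0.4,0.2,17.1,0,0,0,3.5,0.4,0.2,17.1,0,0,0,3.5,0.4,0.2,17.1,0,0,0,3.5,0.4,0.2,17.1,0,0,0,3.5,0.4,0.2,16,0,0,0,3.5,0.4,0.2,12,0,0,0,3.5,0.4,0.2,7,0,0,0,3.5,0.4,0.2,2,0,0,0,3.5,0.4,0.2,-3,0,0,0,3.5,0.4,0.2,-3,0,0,0]}}

```text
clock: 11.25
eef_pos: [668.4, -153.6, 287.6]
tool_rot: [3.125, -0.001, 1.327]
force: [1.0, 1.0, -1.3]
width: 47.8
gripper_force: 62.6
```

Run:
```python
from h import *
go(471,395,280,-167); go(471,395,280,103)
```

```text
go [ 48.48 -32.4    0.29] [   0.7    0.9 -116.9] at [ 668.4 -153.6  287.6] [ 1.791e+02 -1.000e-01  7.610e+01] w 47.8 f [ 1.   1.  -1.3] t 11.25
go [ 48.48 -32.4    0.29] [  0.9   0.1 -26.9] at [ 668.4 -153.6  287.6] [ 1.791e+02 -1.000e-01  7.610e+01] w 47.8 f [ 1.   1.  -1.3] t 11.25
```

Request:
{"name": "jog_arm", "arguments": {"increments": [3.5,3.5,-2.3,0,0,0,-8,3.5,7,-4.6,0,0,0,-16,3.5,10.5,-6.9,0,0,0,-24,3.5,14,-9.2,0,0,0,-32,3.5,17.5,-11.5,0,0,0,-40,3.5,21,-13.8,0,0,0,-48,3.5,24.5,-16.1,0,0,0,-56,3.5,28,-18.4,0,0,0,-64,3.5,31.5,-20.7,0,0,0,-72,3.5,35,-23,0,0,0,-80,3.5,38.5,-25.3,0,0,0,-88,3.5,42,-28,0,0,0,-96,3.5,45,-30.5,0,0,0,-104,3.5,48.5,-32.4,0,0,0,-112,3.5,48.5,-32.4,0,0,0,-117,3.5,48.5,-32.4,0,0,0,-117,3.5,48.5,-32.4,0,0,0,-117,3.5,48.5,-32.4,0,0,0,-117]}}

```text
clock: 13.05
eef_pos: [467.1, 393.8, 277.6]
tool_rot: [-3.14, 0.0, -2.917]
force: [-0.0, -0.5, -2.5]
width: 47.6
gripper_force: 62.9
```

Run:
```python
from h import *
p,im=snap("wrist","w5")
go(471,395,280,-167)
print(proj(p,(471,395,180)))
y=np.radians(13)
for a in(40,-40):
  for b in(70,-70): print(a,b,proj(p,(471+a*np.cos(y)-b*np.sin(y),395+a*np.sin(y)+b*np.cos(y),180)))
```

```text
go [-0.41  0.01 -0.23] [-0.1  0.  -0.1] at [467.1 394.  277.7] [-179.9    0.  -167.1] w 47.6 f [-0.  -0.2 -2.3] t 13.1
[255.03566477 197.19529862]
40 70 [326.35570037 235.67861905]
40 -70 [184.02469352 235.79334393]
-40 70 [333.2375623  154.68862211]
-40 -70 [176.77207812 154.96533256]
```

View pics/w5.png

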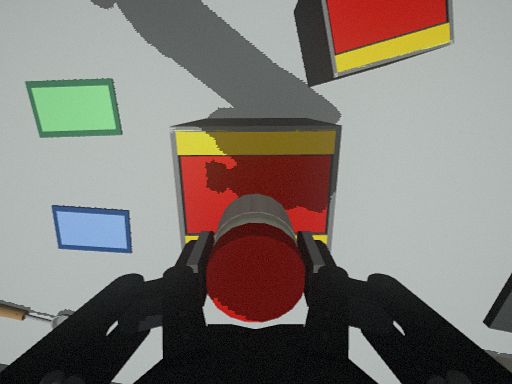

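The view shows the bin flap's edges at rows 155 and 235, matching the prediction. I'll push the jar down in stages.

Request:
{"name": "jog_arm", "arguments": {"increments": [3.5,-0.3,0,4,0,0,0,3.5,-0.3,0,6,0,0,0,3.5,-0.3,0,7,0,0,0,3.5,-0.3,0,8,0,0,0,3.5,-0.3,0,9,0,0,0,3.5,-0.3,0,10,0,0,0,3.5,-0.3,0,11,0,0,0,3.5,-0.3,0,11,0,0,0]}}

```text
clock: 13.9
eef_pos: [468.6, 395.3, 166.3]
tool_rot: [-3.14, -0.002, -2.913]
force: [-0.4, -0.8, -2.5]
width: 47.7
gripper_force: 63.0
```

Request:
{"name": "jog_arm", "arguments": {"increments": [3.5,0,0,1,0,0,0,3.5,0,0,2,0,0,0,3.5,0,0,3,0,0,0,3.5,0,0,4,0,0,0,3.5,0,0,4.7,0,0,0,3.5,0,0,4.7,0,0,0]}}

```text
clock: 14.5
eef_pos: [468.6, 395.4, 119.4]
tool_rot: [-3.14, -0.002, -2.913]
force: [-1.1, -1.4, -1.8]
width: 47.5
gripper_force: 63.0
```

Request:
{"name": "jog_arm", "arguments": {"increments": [8.54,0,0,0,0,0,0,8.54,0,0,0,0,0,0,8.54,0,0,0,0,0,0,8.54,0,0,0,0,0,0,8.54,0,0,0,0,0,0,8.54,0,0,0,0,0,0,8.54,0,0,-3,0,0,0,8.54,0,0,-7,0,0,0,8.54,0,0,-11,0,0,0,8.54,0,0,-15,0,0,0,8.54,0,0,-15,0,0,0]}}

```text
clock: 15.6
eef_pos: [470.7, 400.0, 277.7]
tool_rot: [3.134, 0.01, -2.914]
force: [-0.2, 1.7, 0.1]
width: 85.3
gripper_force: 0.0
```

Run:
```python
from h import *
p,im=snap("wrist","w6")
go(661.8,-158.4,270,72)
B=([100,80,40],[130,255,255]);G=([45,60,40],[90,255,255])
print("matB",rect(p,mask(im,*B),3));print("matG",rect(p,mask(im,*G),3))
```

```text
go [ -6.09 -58.57   0.25] [  0.6  -0.  121.1] at [470.1 398.4 274.7] [ 179.7    0.4 -166.9] w 85.7 f [ 0.2 -0.3 -0.4] t 15.65
matB (array([647.8, 151. ]), array([126.3,  81.1]), -81.3, 3298)
matG (array([453.9, 116.1]), array([126.6,  79.9]), -75.3, 4998)
```

View pics/w6.png

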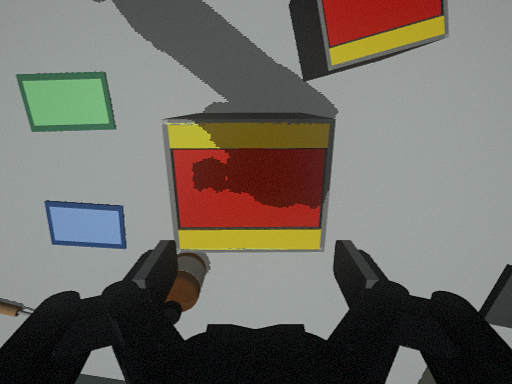

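The flap is closed again (rows 150–228) and no jar is visible, so the red jar is inside. The mats are confirmed as well. Next is the green carton.

Request:
{"name": "jog_arm", "arguments": {"increments": [8.54,-0.4,-4,0,0,0,8,8.54,-0.8,-8,0,0,0,16,8.54,-1.2,-12,0,0,0,24,8.54,-1.6,-16,0,0,0,32,8.54,-2,-20,0,0,0,40,8.54,-2.4,-24,0,0,0,48,8.54,-2.8,-28,0,0,0,56,8.54,-3.2,-32,0,0,0,64,8.54,-3.6,-36,0,0,0,72,8.54,-4,-40,0,0,0,80,8.54,-4.4,-44,0,0,0,88,8.54,-4.8,-48,0,0,0,96,8.54,-5.2,-52,0,0,0,104,8.54,-5.6,-56,0,0,0,112,8.54,-6.1,-58.6,0,0,0,120,8.54,-6.1,-58.6,0,0,0,121,8.54,-6.1,-58.6,0,0,0,121,8.54,-6.1,-58.6,0,0,0,121,8.54,-6.1,-58.6,0,0,0,121]}}

```text
clock: 17.55
eef_pos: [661.0, -159.1, 270.8]
tool_rot: [-3.141, -0.001, 1.261]
force: [-0.6, -0.3, 0.3]
width: 85.6
gripper_force: 0.0
```

Run:
```python
from h import *
p,im=snap("wrist","w7")
G=([45,60,40],[90,255,255]);r=rect(p,mask(im,*G,(150,80,360,300)),45);print("cartG",r)
go(*r[0],12,r[2]%180)
```

```text
cartG (array([ 661.7, -158.6]), array([111.2,  61.2]), 72.3, 1236)
go [ 0.08  0.05 25.89] [-0.  -0.  -0.1] at [ 661.  -159.4  270.9] [-180.    -0.    72.2] w 85.6 f [0.4 0.1 0.5] t 17.6
```

Request:
{"name": "jog_arm", "arguments": {"increments": [8.54,0.1,0.1,5,0,0,0,8.54,0.1,0.1,10,0,0,0,8.54,0.1,0.1,15,0,0,0,8.54,0.1,0.1,19,0,0,0,8.54,0.1,0.1,22,0,0,0,8.54,0.1,0.1,24.5,0,0,0,8.54,0.1,0.1,25.8,0,0,0,8.54,0.1,0.1,25.8,0,0,0,4.5,0.1,0.1,25.8,0,0,0,4.5,0.1,0.1,25.8,0,0,0,4.5,0.1,0.1,25.8,0,0,0,4.5,0.1,0.1,25.8,0,0,0,4.5,0.1,0.1,25.8,0,0,0,4.5,0.1,0.1,25.8,0,0,0,4.5,0.1,0.1,25.8,0,0,0]}}

```text
clock: 19.1
eef_pos: [663.8, -160.5, 15.0]
tool_rot: [3.138, -0.0, 1.258]
force: [-1.3, 0.7, 6.6]
width: 59.0
gripper_force: 67.7
```

Request:
{"name": "jog_arm", "arguments": {"increments": [4.5,0,0,-1,0,0,0,4.5,0,0,-4,0,0,0,4.5,0,0,-8,0,0,0,4.5,0,0,-11,0,0,0,4.5,0,0,-11,0,0,0,4.5,0,0,-11,0,0,0]}}

```text
clock: 19.7
eef_pos: [662.2, -160.5, 123.4]
tool_rot: [3.141, 0.0, 1.258]
force: [-0.0, 0.7, -3.5]
width: 58.7
gripper_force: 66.9
```

Run:
```python
from h import *
go(454,115,125,104.7)
```

```text
go [ 19.8  -28.29  -0.18] [  0.    0.  -32.6] at [ 662.2 -160.5  123.4] [180.    0.   72.1] w 58.7 f [-0.   0.7 -3.5] t 19.7
```

Request:
{"name": "jog_arm", "arguments": {"increments": [4.5,2.2,-3.1,-0.2,0,0,-3.6,4.5,4.4,-6.3,-0.2,0,0,-7.2,4.5,6.6,-9.4,-0.2,0,0,-11,4.5,8.8,-12.6,-0.2,0,0,-14.5,4.5,11,-15.7,-0.2,0,0,-18,4.5,13.2,-18.9,-0.2,0,0,-22,4.5,15.4,-22,-0.2,0,0,-26,4.5,17.6,-25.2,-0.2,0,0,-29,4.5,19.8,-28.3,-0.2,0,0,-32.6,4.5,19.8,-28.3,-0.2,0,0,-32.6,4.5,19.8,-28.3,-0.2,0,0,-32.6,4.5,19.8,-28.3,-0.2,0,0,-32.6]}}

```text
clock: 20.9
eef_pos: [454.1, 114.0, 124.1]
tool_rot: [-3.14, 0.001, 1.825]
force: [0.1, -0.2, -2.3]
width: 58.7
gripper_force: 66.8
```

Run:
```python
from h import *
go(454,115,18.5,104.7)
```

```text
go [ 0.11  0.03 10.56] [-0.1  0.  -0.1] at [454.1 114.  124.1] [-179.9    0.   104.6] w 58.7 f [ 0.1 -0.2 -2.3] t 20.9
```

Request:
{"name": "jog_arm", "arguments": {"increments": [4.5,0.1,0,3,0,0,0,4.5,0.1,0,6,0,0,0,4.5,0.1,0,8.5,0,0,0,4.5,0.1,0,9.8,0,0,0,4.5,0.1,0,10.2,0,0,0,4.5,0.1,0,10.4,0,0,0,4.5,0.1,0,10.5,0,0,0,4.5,0.1,0,10.5,0,0,0,4.5,0.1,0,10.5,0,0,0]}}

```text
clock: 21.8
eef_pos: [454.4, 116.1, 20.4]
tool_rot: [3.14, -0.0, 1.826]
force: [0.3, -0.3, -3.4]
width: 58.7
gripper_force: 66.7
```

Request:
{"name": "jog_arm", "arguments": {"increments": [4.5,0,0,0.1,0,0,0,4.5,0,0,0.2,0,0,0,4.5,0,0,0.25,0,0,0,4.5,0,0,0.25,0,0,0]}}

```text
clock: 22.2
eef_pos: [454.1, 116.2, 17.9]
tool_rot: [3.141, 0.0, 1.827]
force: [-1.6, 0.6, 5.2]
width: 59.1
gripper_force: 67.6
```

Request:
{"name": "jog_arm", "arguments": {"increments": [8.54,0,0,0,0,0,0,8.54,0,0,0,0,0,0,8.54,0,0,0,0,0,0,8.54,0,0,0,0,0,0,8.54,0,0,-2,0,0,0,8.54,0,0,-6,0,0,0,8.54,0,0,-11,0,0,0,8.54,0,0,-16,0,0,0,8.54,0,0,-21,0,0,0,8.54,0,0,-25,0,0,0,8.54,0,0,-25,0,0,0]}}

```text
clock: 23.3
eef_pos: [456.8, 117.4, 272.5]
tool_rot: [3.131, 0.0, 1.826]
force: [0.6, 0.0, -0.2]
width: 85.7
gripper_force: 0.0
```

Run:
```python
from h import *
p,im=snap("wrist","w8")
go(454.9,-116.1,260,84.3)
G=([45,60,20],[90,255,255]);m=mask(im,*G,(150,80,380,300))
print(rect(p,m,3),rect(p,mask(im,[45,60,20],[90,255,110],(150,80,380,300)),48))
```

```text
go [-22.49  -5.92   0.96] [ 0.3 -0.  20.3] at [455.3 116.5 269.8] [179.7   0.  104.6] w 85.4 f [ 0.3 -0.4 -0.8] t 23.35
(array([504.3,  27.2]), array([417.2, 320.8]), 14.2, 2045) (array([496.8,  45.2]), array([371.6, 285.7]), 14.2, 2040)
```

View pics/w8.png

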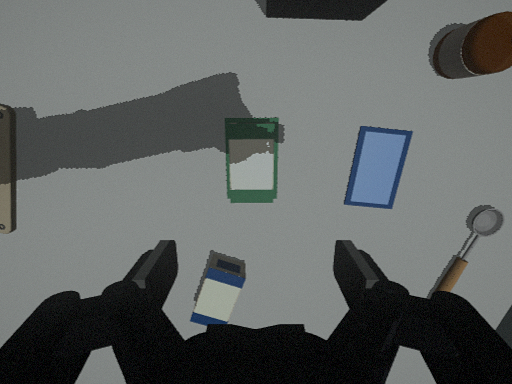

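The green carton sits square on the green mat (around pixel (251,162)). Now the blue carton.

Request:
{"name": "jog_arm", "arguments": {"increments": [8.54,-4,-1,0.5,0,0,4,8.54,-8,-2,0.8,0,0,8,8.54,-12,-3.1,0.9,0,0,12,8.54,-16,-4.2,0.9,0,0,16,8.54,-20,-5.3,0.9,0,0,20,8.54,-22.5,-5.9,0.9,0,0,20.3,8.54,-22.5,-5.9,0.9,0,0,20.3,8.54,-22.5,-5.9,0.9,0,0,20.3,8.54,-22.5,-5.9,0.9,0,0,20.3]}}

```text
clock: 24.25
eef_pos: [453.3, -115.1, 257.6]
tool_rot: [-3.14, -0.001, 1.474]
force: [-0.3, -0.4, -0.0]
width: 85.6
gripper_force: 0.0
```

Run:
```python
from h import *
p,im=snap("wrist","w9")
r=rect(p,mask(im,[100,80,30],[130,255,255],(170,60,345,270)),45);print("cartB",r)
go(*r[0],12,r[2]%180)
```

```text
cartB (array([ 454.5, -115.9]), array([110.9,  60.1]), 84.3, 1314)
go [-0.1   0.14 24.58] [-0.1 -0.   0.2] at [ 453.4 -115.   257.8] [-179.9   -0.    84.5] w 85.1 f [ 0.8 -0.1 -1.2] t 24.3
```

Request:
{"name": "jog_arm", "arguments": {"increments": [8.54,-0.1,0.1,5,0,0,0,8.54,-0.1,0.1,10,0,0,0,8.54,-0.1,0.1,15,0,0,0,8.54,-0.1,0.1,19,0,0,0,8.54,-0.1,0.1,22,0,0,0,8.54,-0.1,0.1,23.8,0,0,0,8.54,-0.1,0.1,24.5,0,0,0,8.54,-0.1,0.1,24.5,0,0,0,4.5,-0.1,0.1,24.5,0,0,0,4.5,-0.1,0.1,24.5,0,0,0,4.5,-0.1,0.1,24.5,0,0,0,4.5,-0.1,0.1,24.5,0,0,0,4.5,-0.1,0.1,24.5,0,0,0,4.5,-0.1,0.1,24.5,0,0,0,4.5,-0.1,0.1,24.5,0,0,0]}}

```text
clock: 25.8
eef_pos: [455.1, -117.2, 14.2]
tool_rot: [3.14, -0.0, 1.473]
force: [-0.9, 1.4, 7.0]
width: 58.9
gripper_force: 65.8
```

Request:
{"name": "jog_arm", "arguments": {"increments": [4.5,0,0,-1,0,0,0,4.5,0,0,-4,0,0,0,4.5,0,0,-8,0,0,0,4.5,0,0,-11,0,0,0,4.5,0,0,-11,0,0,0,4.5,0,0,-11,0,0,0]}}

```text
clock: 26.4
eef_pos: [454.6, -118.1, 124.0]
tool_rot: [3.14, 0.001, 1.472]
force: [-0.1, -0.0, -3.3]
width: 59.0
gripper_force: 66.2
```

Run:
```python
from h import *
go(648,151,125,98.7)
```

```text
go [28.7  16.58 -0.1 ] [  0.1   0.  -14.4] at [ 454.6 -118.1  124. ] [179.9   0.   84.3] w 59.0 f [-0.1 -0.  -3.3] t 26.4
```

Request:
{"name": "jog_arm", "arguments": {"increments": [4.5,3.2,1.8,0,0,0,-1.6,4.5,6.4,3.7,0,0,0,-3.2,4.5,9.6,5.5,0,0,0,-4.8,4.5,12.8,7.4,0,0,0,-6.4,4.5,16,9.2,0,0,0,-8,4.5,19.2,11,0,0,0,-9.6,4.5,22.4,12.9,0,0,0,-11.2,4.5,25.6,14.7,0,0,0,-12.8,4.5,28.6,16.6,0,0,0,-14.4,4.5,28.6,16.6,0,0,0,-14.4,4.5,28.6,16.6,0,0,0,-14.4,4.5,28.6,16.6,0,0,0,-14.4]}}

```text
clock: 27.6
eef_pos: [646.4, 149.0, 121.4]
tool_rot: [-3.138, 0.002, 1.723]
force: [-1.0, -0.5, -2.1]
width: 58.8
gripper_force: 66.2
```

Run:
```python
from h import *
go(648,150,17.2,98.7)
```

```text
go [ 0.1   0.22 10.42] [-0.2  0.1  0. ] at [646.4 149.  121.4] [-1.798e+02  1.000e-01  9.870e+01] w 58.8 f [-1.  -0.5 -2.1] t 27.6
```

Request:
{"name": "jog_arm", "arguments": {"increments": [4.5,0.1,0.1,3,0,0,0,4.5,0.1,0.1,6,0,0,0,4.5,0.1,0.1,8.5,0,0,0,4.5,0.1,0.1,9.5,0,0,0,4.5,0.1,0.1,9.8,0,0,0,4.5,0.1,0.1,9.9,0,0,0,4.5,0.1,0.1,10,0,0,0,4.5,0.1,0.1,10,0,0,0,4.5,0.1,0.1,10,0,0,0]}}

```text
clock: 28.5
eef_pos: [649.3, 152.1, 24.3]
tool_rot: [3.14, -0.0, 1.724]
force: [-0.4, -0.1, -2.8]
width: 59.0
gripper_force: 66.2
```

Request:
{"name": "jog_arm", "arguments": {"increments": [4.5,-0.2,-0.1,0.3,0,0,0,4.5,-0.2,-0.1,0.5,0,0,0,4.5,-0.2,-0.1,0.6,0,0,0,4.5,-0.2,-0.1,0.7,0,0,0,4.5,-0.2,-0.1,0.7,0,0,0,4.5,-0.2,-0.1,0.7,0,0,0]}}

```text
clock: 29.1
eef_pos: [647.8, 149.2, 17.3]
tool_rot: [-3.141, 0.001, 1.723]
force: [-2.7, -1.8, 6.4]
width: 59.3
gripper_force: 67.1
```

Request:
{"name": "jog_arm", "arguments": {"increments": [8.54,0,0,0,0,0,0,8.54,0,0,0,0,0,0,8.54,0,0,0,0,0,0,8.54,0,0,0,0,0,0,8.54,0,0,-2,0,0,0,8.54,0,0,-6,0,0,0,8.54,0,0,-11,0,0,0,8.54,0,0,-16,0,0,0,8.54,0,0,-21,0,0,0,8.54,0,0,-25,0,0,0,8.54,0,0,-25,0,0,0]}}

```text
clock: 30.2
eef_pos: [651.4, 151.5, 273.5]
tool_rot: [3.129, -0.002, 1.724]
force: [0.1, 0.3, -0.5]
width: 85.3
gripper_force: 0.0
```

Run:
```python
from h import *
go(648,-20,268,98.7)
p,im=snap("wrist","w10")
```

```text
go [-16.9   -2.95   0.48] [ 0.7 -0.1  0. ] at [651.4 151.5 273.5] [ 1.793e+02 -1.000e-01  9.880e+01] w 85.3 f [ 0.1  0.3 -0.5] t 30.2
```

View pics/w10.png

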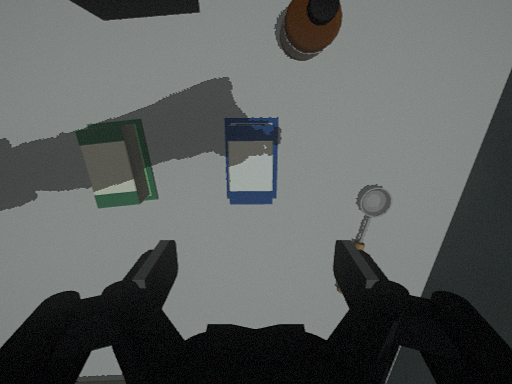

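The blue carton is square on the blue mat (around (251,160)). I'll move clear and take one overall check.

Request:
{"name": "jog_arm", "arguments": {"increments": [8.54,-5,-1,0,0,0,0,8.54,-10,-2,0,0,0,0,8.54,-15,-2.5,0,0,0,0,8.54,-20,-3,0,0,0,0,8.54,-22,-3,0,0,0,0,8.54,-22,-3,0,0,0,0,8.54,-22,-3,0,0,0,0]}}

```text
clock: 30.95
eef_pos: [651.1, -72.0, 264.7]
tool_rot: [-3.139, -0.002, 1.723]
force: [0.4, 1.1, 0.0]
width: 85.4
gripper_force: 0.0
```

Run:
```python
from h import *
p,im=snap("top")
for n,lo,hi,b in(("B",[100,80,20],[130,255,255],(195,130,248,175)),("G",[45,60,20],[90,255,255],(198,185,258,232))):
    m=mask(im,lo,hi,b); print(n,rect(p,m,3),rect(p,m,48))
print([proj(p,(*c,48)).round(1) for c in((648,151),(454,116))])
a=cv2.resize(im[120:235,130:270],(400,329));c=cv2.resize(im[120:235,290:430],(400,329))
cv2.imwrite("pics/f.png",np.hstack([a,c])[:,:,::-1])
```

```text
B (array([651. , 150.6]), array([123.1,  80.8]), -81.5, 308) (array([637.7, 146.7]), array([119. ,  78.1]), -81.5, 308)
G (array([454.2, 115.3]), array([121.6,  76.5]), -75.1, 337) (array([447.5, 112.5]), array([117.5,  73.9]), -75.1, 337)
[array([219. , 150.2]), array([227.6, 206.8])]
```

View pics/f.png

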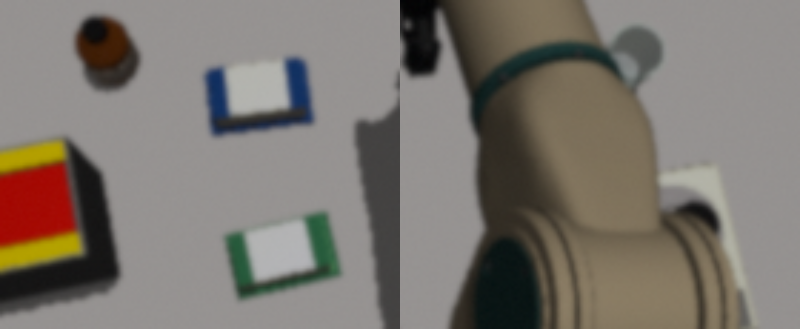

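Both cartons sit centred on their mats: white tops at (220.6,150.4) and (228,208), against expected (219,150) and (227.6,207). The arm hides the balance here, so I'll check the scene view.

Run:
```python
from h import *
p,im=snap("scene")
print(proj(p,(481,-402,137)),proj(p,(481,-402,72)))
cv2.imwrite("pics/s2.png",cv2.resize(im[60:240,100:340],(800,600))[:,:,::-1])
```

```text
[202.98167762 135.17349146] [204.60630887 148.98577974]
```

View pics/s2.png

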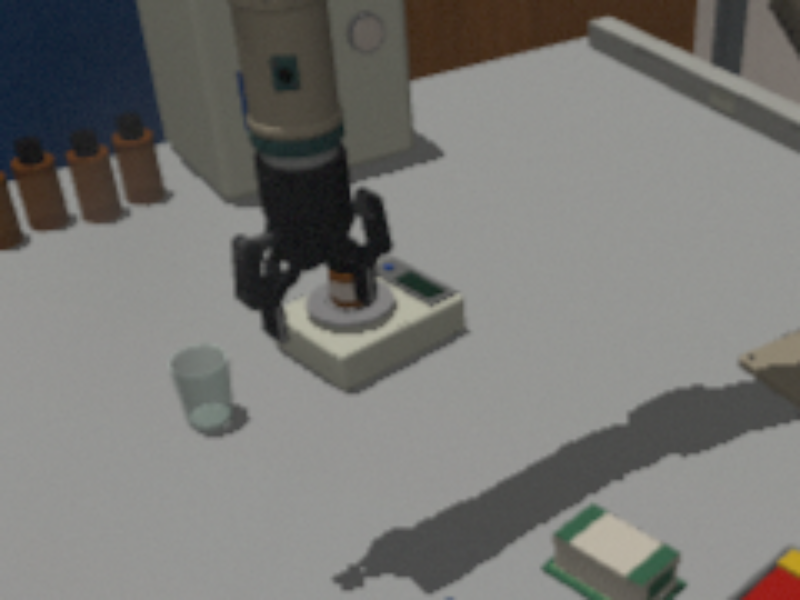

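The jar stands upright in the middle of the pan (around (345,290) in the crop), with the gripper only in front of it in the line of sight. I'll hand the job in.

```bash
python3 -c "
from cell import ctrl
print(ctrl.finish_job())"
```

```text
the job is handed in; nothing more can be done
None
```

I handed the job in at about 31 s with the black-lidded jar upright on the pan, the red-lidded jar dropped through the bin flap (now shut) and each carton square on its own mat; my last camera checks agree, but the hand-in gave no verdict.

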